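Pull out the telescoping reading lamp and hold it over the magazine

TASK

Pinch the black grip of the telescoping desk lamp so that its orange release button is squeezed in, and pull the boom straight out, past its first stop and on to its second stop, so that both tube sections are fully out and the lamp is over the magazine. Springs draw the boom back in when it is let go, so finish while holding it there, fully extended, with the grip still between the fingers. Leave the magazine, the white cup, the paper-tape roll and the USB stick where they are.

Things in the scene. Friction and masses are not known exactly. Their poses are not given: they have to be found in the camera images.
- lamp_stand: Fixed desk lamp stand; its place and yaw vary. White foot 110 x 140 x 14 mm, origin at the centre of its underside on the desk, z up. The boom pulls out level along -x. White outer tube 26 mm thick (collar at its mouth 30 mm), along x at 160 mm height, from x = +75 mm to its mouth at x = -65 mm; post at x = +20 mm. Nothing of the stand is higher than 180 mm.
- grip_center (a point): Centre of the black grip block at the boom's end, 160 mm above the desk; axes as the stand's (-x = pull direction). Boom in: 99 mm along -x from the stand's origin; fully out: 219 mm. Block 44 mm along x, 28 mm across y, 36 mm high, free above and at both sides; orange button on its -y side. Close the fingers along y: 34 mm over block and unpressed button, 28 mm when squeezed flush.
- pull_grip: The grip block with its button and lamp pod, as one body; origin and axes as grip_center. The white pod in front of the block is 52 mm across, its centre 55 mm ahead (-x), not higher than the block; behind the block come the tubes, at most 30 mm thick.
- lamp (a point): Centre of the lamp's round light face, under the pod: 55 mm ahead (-x) of grip_center and 18 mm lower.
- button (a joint): Orange release button, 28 x 18 mm, on the grip's -y side, pressed towards +y. 0 = out (stands 6 mm proud), 0.006 m = flush. Spring: 2 N at the start of its travel, 5 N flush. With the boom in, a latch holds the boom until the button is at least 4 mm in (0.004).
- front_section (a joint): Front (thin, copper) tube section sliding out of the rear section, in m: 0 = in, 0.06 = its stop (the first stop). Comes out first: about 1 to 3 N of spring, friction and damping. Drawn back by a spring.
- rear_section (a joint): Rear (thicker, aluminium) tube section sliding out of the white outer tube, in m: 0 = in, 0.06 = its stop (the second stop). It follows when the front section is at its stop and the pull is about 4 N, rising to 5 to 7 N at the end. Drawn back by a spring. Total pull 0.12 m; beyond it both sections are against rigid stops.
- magazine: Loose magazine lying flat, 148 x 206 x 15 mm, under where the lamp comes to; origin at the centre of its underside. Leave alone.
- votive: Loose small white fluted cup, 58 mm across, 62 mm high, beside the lamp; origin at the centre of its underside. Leave alone.
- tape_roll: Loose pink and white roll of paper tape, 50 mm across, 15 mm high, beside the stand; origin at the centre of its underside. Leave alone.
- usb_stick: Loose black USB stick 54 x 18 x 8 mm on the desk; origin at the centre of its underside. Leave alone.

How it is judged:
By the outcome, as a careful person would: the job done as asked, in the order asked, and still so for the second after the job is handed in, while the arm keeps its last pose, push and grip.
It also fails if it takes over 35 s, if anything falls off the work surface, if the arm or the gripper's body presses on something with over 40 N, if the wrist force passes 120 N, or if a joint passes its speed limit or range.

ROBOT

A 7-joint arm with a two-finger parallel gripper is mounted at the origin on a cart in front of the work surface, level with it; the furniture and walls round the work are solid. World frame = base frame: x ahead of the robot, y to its left, z up, the work surface at z = 0. Lengths are in m, angles in rad, forces in N, time in s.
With the tool pointing down it reaches from about 0.4 to 0.85 m from the base axis. Payload 10.4 kg.
Tool frame: the origin (TCP) lies where the fingers leave the gripper's body, on its centre line; the fingertips stand 73 mm ahead of it and the grasp point (between the pads) lies 54 mm ahead of it; z points along the fingers, y is the direction in which the jaws open and shut (so a half turn about z gives the same grasp; the last joint's range is limited). The gripper opens to 85 mm and grips with 20 to 120 N. Pads are 22 mm wide; open, the fingers measure 114 mm over their backs; the gripper's body (76 mm by 85 mm) begins 54 mm behind the grasp point. The pads swing forward as they close: fully open they stand 13 mm farther back than shut.
Start: joints at [1.133, 0.332, -0.065, 1.46, 0.022, 1.35, -0.088], TCP at [0.252, -0.572, 0.304] pointing down, gripper open.
Joint ranges: [-2.6, 2.6], [-0.5, 2.12], [-1.47, 1.34], [0.16, 2.42], [-1.27, 4.41], [0.06, 2.06], [-2.6, 2.6]. Speed limits (rad/s): [2.22, 2.22, 2.79, 2.79, 3.14, 3.14, 3.14].

INTERFACE

Orientations are given as a unit quaternion [x, y, z, w].
In Python, from workcell import get_obs, camera, camera_model, hand_in gives the robot as it stands.
- The arm moves only by the shell command python3 -m crank 'ROWS' [FORCE]. ROWS is text: rows parted by semicolons, each of 7 numbers parted by spaces: the shift along the tool's x, y, z in units of 40 mm (1.0 is 40 mm), then the turn, a rotation vector about the tool's x, y, z in units of 8 degrees (1.0 is 8 degrees), then the finger opening in mm, from 0 to 85.4. In form: x y z ax ay az jaw; .... A call has exactly 10 rows; each row shifts and turns the pose as measured when the row begins, along the tool's axes as they then stand; what a row does not reach is not made up. A row lasts 1/10 s, in which the tool goes at most 50 mm and 8.59 degrees, less where a joint would pass 70% of its speed; a pose out of reach is approached as far as the arm can. A call is refused whole if a number of a shift passes 1 or a number of a turn 1, either way. A call with a gripper value outside its range is refused whole. The fingers move at their own pace and stop on an object; FORCE is the grip in N (left out, the last holds). Time passes only in rows, so rows that do not move let the fingers close, or fill a call up. It gives the time, the measured TCP pose, the force and the opening at its end, in the units of the state.
- get_obs(): the state, without advancing time (a new reading comes with each control period).
- camera(name): name is "scene" or "side" or "wrist"; returns (picture, depth): 420x560x3 uint8, red, green, blue; 420x560 float32, m along the optical axis (not along the pixel's ray), 0 where there is no reading.
- camera_model(name): a dict with "fx", "fy", "cx", "cy" (pixels), "distortion" ([k1, k2, p1, p2, k3] as OpenCV has them; the pictures are not rectified), "position" and "rotation" of the camera in the world; the wrist camera has in their place "hand_eye" (4x4, takes a point from camera to tool coordinates, whose origin is the TCP and whose axes are the flange's). Camera axes: x right, y up, looking along -z (the intrinsics and any distortion apply to the point x, -y, -z); pixel columns grow to the right and rows downward; lengths in m; the calibration is good to about 2 mm. A picture is of the moment at which its call begins: read the wrist's pose just before it. camera_model takes no time and is no camera call.
- hand_in(): hands the job in, once; it reports no verdict.
The state is a dict: "clock": time; "joint_pos": joint angles; "joint_velocities": joint speeds; "tau": joint torques, N m; "position": TCP position; "ee_rot": TCP orientation; "ft_force": force on the tool from outside, world axes, zero at the start; "torque": the same for the moment, N m; "grip_width": opening from 0.0 (shut) to 1.0 (fully open).
Only numpy, scipy, OpenCV 4.12 (cv2) and the standard library are available. Lean on these libraries where they do the work, as an engineer would, in place of code of your own. Each camera call takes 0.05 s, during which the arm holds its last target.

## Working session

There is one attempt and no reset: what is moved stays moved. The work goes in short steps, Python scripts to look and compute and a shell command to move; the robot and the scene stay as the last step left them, time stands still between calls to the robot, and variables do not carry over. Pictures are saved under pics/ and viewed, and the job is handed in when it is done.

```bash
mkdir -p pics; ls; python3 - <<'E'
from workcell import *
import cv2,numpy as np
o=get_obs()
for k,v in o.items(): print(k,np.round(v,3))
for n in ["scene","side"]:
    p,d=camera(n); cv2.imwrite(f"pics/{n}0.png",p[:,:,::-1]); np.savez(f"{n}0.npz",p=p,d=d)
    m=camera_model(n); print({k:np.round(v,3).tolist() for k,v in m.items()})
E
```

```text
pics
clock 0.0
joint_pos [ 1.133  0.333 -0.065  1.461  0.022  1.35  -0.089]
joint_velocities [ 0.002 -0.001  0.001 -0.     0.001 -0.001 -0.   ]
tau [-1.0000e-03 -6.2545e+01  4.9000e-02 -3.9160e+01  1.6000e-02  1.0000e-02
 -0.0000e+00]
position [ 0.252 -0.572  0.303]
ee_rot [ 0.979  0.206 -0.    -0.001]
ft_force [0.497 0.239 0.882]
torque [ 0.036 -0.012 -0.008]
grip_width 0.997
{'fx': 380.041, 'fy': 380.041, 'cx': 274.411, 'cy': 210.941, 'distortion': [0.023, 0.0, 0.0, 0.0, 0.0], 'position': [0.285, 0.634, 0.735], 'rotation': [-0.103, 0.362, 0.893, -0.248]}
{'fx': 518.0, 'fy': 518.0, 'cx': 285.017, 'cy': 207.396, 'distortion': [-0.028, 0.0, 0.0, 0.0, 0.0], 'position': [0.446, -0.765, 0.876], 'rotation': [0.424, -0.038, -0.094, 0.9]}
```

View pics/scene0.png

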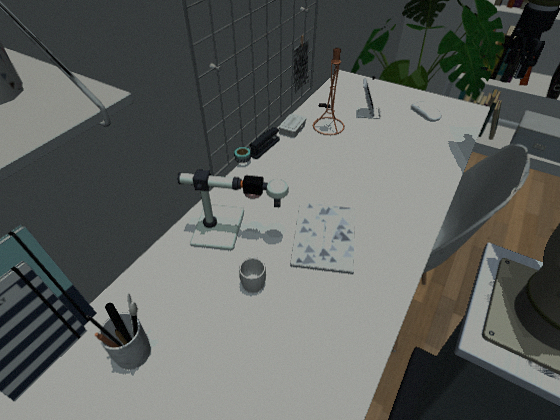

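View pics/side0.png

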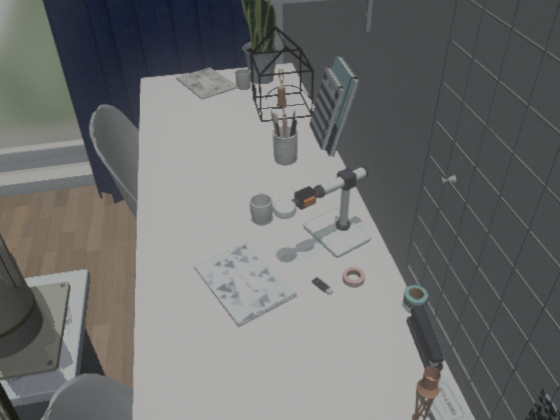

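Scene: the stand's foot is near (217,230), the grip near (253,186), the pod at (278,190). Side: the grip is at (306,197), with the orange button facing this camera at about (308,201). The pod is at (285,207), the post at (344,210).

```bash
cat > h.py <<'E'
import numpy as np,cv2
from scipy.spatial.transform import Rotation as R
from workcell import *
def rays(n,uv,m=None,T=None):
    m=m or camera_model(n); K=np.array([[m['fx'],0,m['cx']],[0,m['fy'],m['cy']],[0,0,1]])
    q=cv2.undistortPoints(np.array(uv,float).reshape(-1,1,2),K,np.array(m['distortion'],float)).reshape(-1,2)
    d=np.c_[q[:,0],-q[:,1],-np.ones(len(q))]
    if T is not None: return T[:3,3],d@T[:3,:3].T
    r=np.array(m['rotation']); r=R.from_quat(r).as_matrix() if r.size==4 else r
    return np.array(m['position']),d@r.T
def plane(n,uv,z,**k):
    p,d=rays(n,uv,**k); return p+d*((z-p[2])/d[:,2])[:,None]
def pts(n,uv,dep,**k):
    p,d=rays(n,uv,**k); uv=np.array(uv).astype(int); return p+d*dep[uv[:,1],uv[:,0]][:,None]
E
python3 - <<'E'
from h import *
a=np.load('side0.npz');b=np.load('scene0.npz')
cv2.imwrite('pics/c1.png',cv2.resize(a['p'][140:310,190:390,::-1],None,fx=4,fy=3.5,interpolation=2))
cv2.imwrite('pics/c2.png',cv2.resize(b['p'][150:300,170:370,::-1],None,fx=4,fy=4,interpolation=2))
for n,s in(('side',a),('scene',b)):
    h=cv2.cvtColor(s['p'],cv2.COLOR_RGB2HSV)
    v,u=np.mgrid[:420,:560]; uv=np.c_[u.ravel(),v.ravel()]
    P=pts(n,uv,s['d']).reshape(420,560,3); ok=s['d']>0
    w=ok&(P[...,0]>.3)&(P[...,0]<1)&(abs(P[...,1])<.6)
    # tube top level
    t=w&(P[...,2]>.14)&(P[...,2]<.185)
    nl,lab,st,c=cv2.connectedComponentsWithStats(t.astype(np.uint8))
    for i in range(1,nl):
        if st[i,4]>60:
            q=P[lab==i]; mu=q.mean(0); ev,V=np.linalg.eigh(np.cov((q[:,:2]-mu[:2]).T)); print(n,st[i],mu.round(3),V[:,1].round(3),((q[:,:2]-mu[:2])@V[:,1]).min().round(3),((q[:,:2]-mu[:2])@V[:,1]).max().round(3), q[:,2].max())
    blk=t&(s['p'].max(2)<45); 
    if blk.sum(): print(n,'black',blk.sum(),P[blk].mean(0).round(3),P[blk].min(0).round(3),P[blk].max(0).round(3))
    og=w&(P[...,2]>.13)&(h[...,0]<15)&(h[...,1]>130)&(s['p'][...,0]>90)
    if og.sum(): print(n,'orange',og.sum(),P[og].mean(0).round(3), np.argwhere(og).mean(0))
E
```

```text
side [ 326   83  227  337 5419] [ 0.894 -0.088  0.163] [-0.014  1.   ] -0.391 0.688 0.18499176329663292
side [ 274  166   94   53 1530] [0.695 0.115 0.167] [-0.918 -0.398] -0.141 0.113 0.182498754110213
side [412 398  18  22 167] [ 0.709 -0.421  0.165] [-0.744 -0.668] -0.012 0.01 0.18492667277355979
side black 76 [ 0.872 -0.464  0.167] [ 0.869 -0.477  0.144] [ 0.873 -0.452  0.184]
side orange 11 [0.667 0.094 0.168] [198.81818182 308.90909091]
scene [   0   49  311  275 6258] [0.886 0.218 0.163] [-0.031  1.   ] -0.815 0.383 0.18499621549848488
scene [330  74   7  16  63] [ 0.708 -0.416  0.162] [0.01 1.  ] -0.013 0.009 0.18452298627002384
scene [ 177  169  112   30 1633] [0.695 0.133 0.168] [-0.923 -0.385] -0.133 0.121 0.18174250082461108
scene [127 293  11  24 122] [0.667 0.473 0.16 ] [-0.895  0.446] -0.029 0.01 0.17814147058614316
scene black 1540 [0.785 0.24  0.162] [ 0.628 -0.554  0.14 ] [0.901 0.6   0.185]
scene orange 20 [ 0.695 -0.062  0.192] [152.65 259.95]
```

View pics/c1.png

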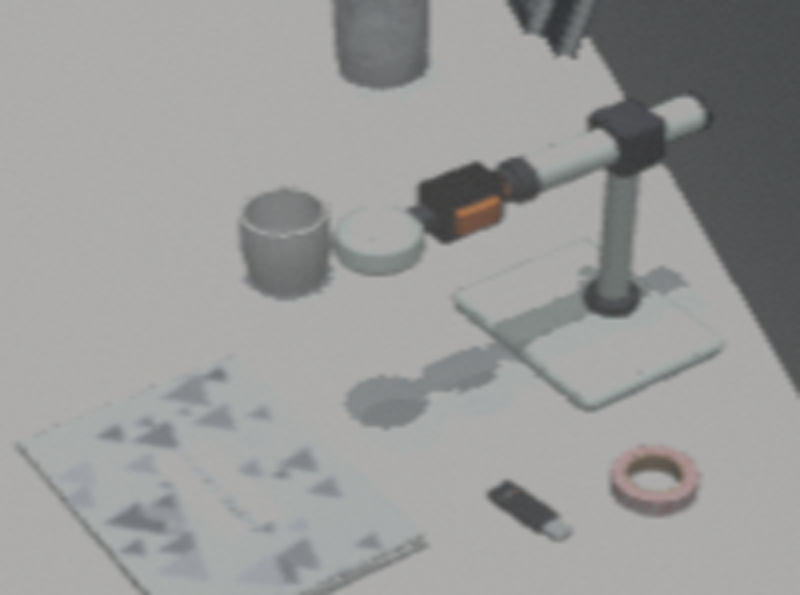

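View pics/c2.png

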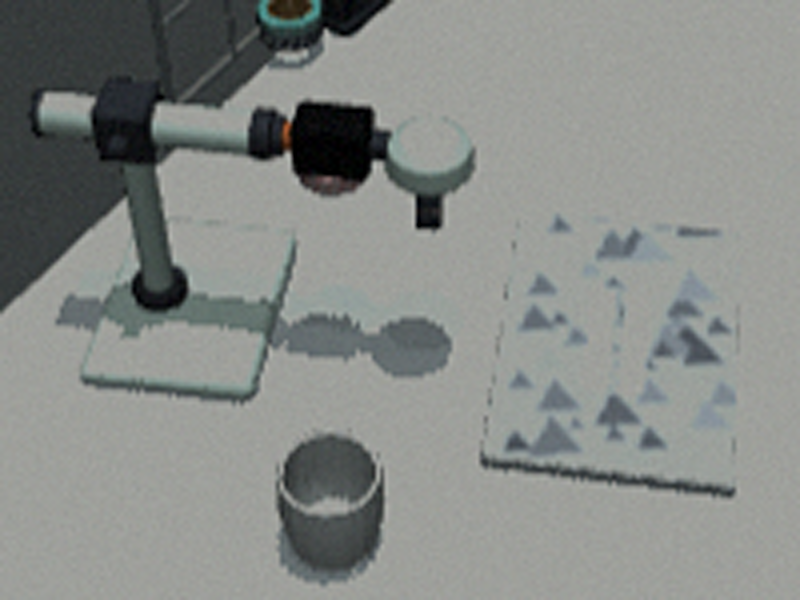

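```bash
python3 - <<'E'
from h import *
a=np.load('side0.npz');b=np.load('scene0.npz')
L=plane('side',[[304.5,224.9],[337.5,256.3],[370.5,239.1]],.014);print(L.round(4))
e=L[2]-L[1];f=L[0]-L[1];print('side yaw',np.degrees(np.arctan2(e[1],e[0])),np.linalg.norm(e),np.degrees(np.arctan2(f[1],f[0]))-90,np.linalg.norm(f),'ctr',(L[0]+L[2])/2)
# scene crop corners: near-left(82,380) bottom (250,397) right-top (296,233)
S=plane('scene',[[170+82/4,150+378/4],[170+255/4,150+393/4],[170+296/4,150+234/4]],.014);print(S.round(4))
e=S[0]-S[1];f=S[2]-S[1];print('scene yaw',np.degrees(np.arctan2(e[1],e[0])),np.linalg.norm(e),np.degrees(np.arctan2(f[1],f[0]))+90,np.linalg.norm(f),'ctr',(S[0]+S[2])/2)
for n,s,box in(('side',a,(274,166,94,53)),('scene',b,(177,169,112,30))):
    v,u=np.mgrid[:420,:560]; P=pts(n,np.c_[u.ravel(),v.ravel()],s['d']).reshape(420,560,3)
    x,y,w,h=box; m=np.zeros((420,560),bool); m[y:y+h,x:x+w]=1
    m&=(P[...,2]>.13)&(P[...,2]<.19)&(s['d']>0)
    top=m&(P[...,2]>.168)
    q=P[top]
    d=np.array([np.cos(np.radians(23)),np.sin(np.radians(23))]); nrm=np.array([-d[1],d[0]])
    print(n,'along,ac range',(q[:,:2]@d).min(),(q[:,:2]@d).max(),(q[:,:2]@nrm).mean())
    t=q[:,:2]@d; k=q[:,:2]@nrm
    for lo in np.arange(t.min(),t.max(),.02):
        r=(t>=lo)&(t<lo+.02)
        if r.sum()>2: print('  %.3f mean %.4f min %.4f max %.4f z %.3f n%d'%(lo,k[r].mean(),k[r].min(),k[r].max(),q[r,2].max(),r.sum()))
    blk=m&(s['p'].max(2)<70); q=P[blk]; print(' dark',blk.sum(), np.sort((q[:,:2]@d))[::max(1,len(q)//15)].round(3))
E
```

```text
[[0.6797 0.181  0.014 ]
 [0.7296 0.0564 0.014 ]
 [0.8242 0.0958 0.014 ]]
side yaw 22.64713707108462 0.10240945666384473 21.819625574578595 0.13426509726579727 ctr [0.75195352 0.13843424 0.014     ]
[[0.7669 0.2372 0.014 ]
 [0.6696 0.1926 0.014 ]
 [0.7245 0.0682 0.014 ]]
scene yaw 24.60837939204003 0.10703151562075872 23.808350219077937 0.1360569528403198 ctr [0.74572995 0.15267564 0.014     ]
side along,ac range 0.5763720355452726 0.8251207954547165 -0.16142653418987224
  0.576 mean -0.1599 min -0.1756 max -0.1420 z 0.173 n58
  0.596 mean -0.1601 min -0.1775 max -0.1408 z 0.172 n70
  0.616 mean -0.1608 min -0.1751 max -0.1436 z 0.181 n43
  0.636 mean -0.1633 min -0.1779 max -0.1442 z 0.181 n101
  0.656 mean -0.1632 min -0.1801 max -0.1441 z 0.181 n79
  0.676 mean -0.1609 min -0.1704 max -0.1466 z 0.177 n48
  0.696 mean -0.1614 min -0.1700 max -0.1504 z 0.175 n43
  0.716 mean -0.1612 min -0.1705 max -0.1499 z 0.174 n42
  0.736 mean -0.1597 min -0.1742 max -0.1433 z 0.181 n70
  0.756 mean -0.1625 min -0.1785 max -0.1399 z 0.182 n106
  0.776 mean -0.1611 min -0.1755 max -0.1424 z 0.181 
[... 457 characters left out ...]
-0.1409 z 0.180 n51
  0.638 mean -0.1521 min -0.1695 max -0.1413 z 0.181 n100
  0.658 mean -0.1522 min -0.1682 max -0.1414 z 0.181 n73
  0.678 mean -0.1533 min -0.1641 max -0.1437 z 0.177 n60
  0.698 mean -0.1533 min -0.1621 max -0.1455 z 0.176 n52
  0.718 mean -0.1540 min -0.1645 max -0.1454 z 0.175 n56
  0.738 mean -0.1538 min -0.1730 max -0.1399 z 0.180 n80
  0.758 mean -0.1512 min -0.1746 max -0.1308 z 0.182 n121
  0.778 mean -0.1528 min -0.1730 max -0.1388 z 0.180 n67
  0.798 mean -0.1538 min -0.1642 max -0.1461 z 0.175 n54
  0.818 mean -0.1558 min -0.1692 max -0.1448 z 0.174 n19
 dark 850 [0.589 0.631 0.637 0.644 0.651 0.658 0.666 0.68  0.69  0.754 0.758 0.763
 0.768 0.774 0.782 0.822]
```

Yaw 23° makes the tube's cross offset constant, so it fits well. The grip centre is about (0.661, 0.110, 0.160) and the tool's x axis is already about 0.8° off the stand's x. I need about 0.65 m along tool x and -0.46 m along tool y, so I'll start at the present height (fingertips 0.23, clear of everything).

```bash
python3 -m crank '0.8 -0.57 0 0 0 0.1 85;0.8 -0.57 0 0 0 0 85;0.8 -0.57 0 0 0 0 85;0.8 -0.57 0 0 0 0 85;0.8 -0.57 0 0 0 0 85;0.8 -0.57 0 0 0 0 85;0.8 -0.57 0 0 0 0 85;0.8 -0.57 0 0 0 0 85;0.8 -0.57 0 0 0 0 85;0.8 -0.57 0 0 0 0 85' 35
cat > where.py <<'E'
from h import *
o=get_obs(); p=np.array(o['position']); M=R.from_quat(o['ee_rot']).as_matrix()
import sys
g=np.array([float(v) for v in sys.argv[1:4]]) if len(sys.argv)>3 else np.array([.6606,.1098,.214])
print('t',o['clock'],'p',p.round(4),'toolx yaw',np.degrees(np.arctan2(M[1,0],M[0,0])).round(2),'z',M[:,2].round(3),'F',np.round(o['ft_force'],1),'w',o['grip_width'])
print('to go, tool units',(M.T@(g-p)/.04).round(3), 'joints',np.round(o['joint_pos'],2))
E
python3 where.py
```

```text
clock: 1.1
position: [0.4595, -0.2288, 0.2987]
ee_rot: [0.981, 0.193, -0.003, -0.002]
ft_force: [0.7, -0.2, -0.2]
grip_width: 0.994
t 1.1 p [ 0.4595 -0.2288  0.2987] toolx yaw 22.27 z [-0.007  0.003 -1.   ] F [ 0.7 -0.2 -0.2] w 0.9938052090839709
to go, tool units [ 7.873 -5.916  2.11 ] joints [ 0.7   0.12 -0.35  1.74  0.04  1.3  -0.84]
```

```bash
python3 -m crank '0.8 -0.6 0 0 0 -0.05 85;0.8 -0.6 0 0 0 -0.04 85;0.8 -0.6 0 0 0 0 85;0.8 -0.6 0 0 0 0 85;0.8 -0.6 0 0 0 0 85;0.8 -0.6 0 0 0 0 85;0.8 -0.6 0 0 0 0 85;0.8 -0.6 0 0 0 0 85;0.8 -0.6 0 0 0 0 85;0 0 0 0 0 0 85'
python3 where.py
python3 - <<'E'
from h import *
o=get_obs()
p,d=camera('wrist'); m=camera_model('wrist'); np.savez('w1.npz',p=p,d=d,pos=o['position'],q=o['ee_rot']); print({k:np.round(v,3).tolist() for k,v in m.items()})
cv2.imwrite('pics/w1.png',p[:,:,::-1])
E
```

```text
clock: 2.1
position: [0.6456, 0.1011, 0.2944]
ee_rot: [0.979, 0.201, -0.006, -0.004]
ft_force: [-0.3, 0.1, -0.1]
grip_width: 0.997
t 2.1 p [0.6456 0.1011 0.2944] toolx yaw 23.25 z [-0.013  0.006 -1.   ] F [-0.3  0.1 -0.1] w 0.9967559634480433
to go, tool units [ 0.449 -0.03   2.006] joints [ 0.17  0.46 -0.55  1.36  0.23  1.4  -1.54]
{'fx': 309.396, 'fy': 309.396, 'cx': 277.677, 'cy': 207.87, 'distortion': [-0.048, 0.0, 0.0, 0.0, 0.0], 'hand_eye': [[0.0, 0.953, 0.302, 0.078], [1.0, 0.0, -0.001, 0.001], [-0.001, 0.302, -0.953, -0.069], [0.0, 0.0, 0.0, 1.0]]}
```

View pics/w1.png

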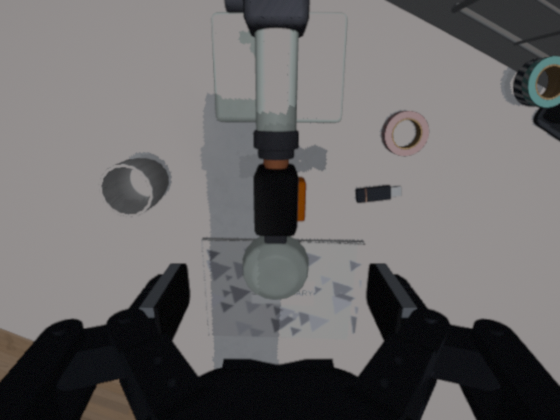

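The wrist view shows the block's top at columns 254–297, rows 165–237, with the button to its right at (301,198). The fingers' mid-line is at about column 277, so the hand is nearly centred. Next I'll convert this to metres.

```bash
python3 - <<'E'
from h import *
s=np.load('w1.npz'); m=camera_model('wrist')
T=np.eye(4);T[:3,:3]=R.from_quat(s['q']).as_matrix();T[:3,3]=s['pos'];T=T@np.array(m['hand_eye'])
g=s['p'].max(2).astype(int); blk=(g<45).astype(np.uint8); blk[:150]=0; blk[245:]=0; blk[:,:200]=0; blk[:,330:]=0
blk=cv2.morphologyEx(blk,cv2.MORPH_OPEN,np.ones((15,15)))
rc=cv2.minAreaRect(np.argwhere(blk)[:,::-1].astype(np.float32)); print(rc)
y,x=np.where(blk); print(x.min(),x.max(),y.min(),y.max(), 'depth',np.median(s['d'][blk>0]))
uv=[rc[0]]+[list(b) for b in cv2.boxPoints(rc)]
P=plane('w',uv,.178,m=m,T=T); print(P.round(4))
Q=pts('w',[rc[0]],s['d'],m=m,T=T); print('depth pt',Q.round(4))
d=np.array([.9205,.3907]);n=np.array([-d[1],d[0]]); print((P[:,:2]@d).round(4),(P[:,:2]@n).round(4))
# axis direction from white tube & pod
tube=plane('w',[[277,60],[277,125],[276,200],[275.5,267]],.175,m=m,T=T); print((tube[:,:2]@n).round(4))
E
```

```text
((275.5, 205.5), (73.0, 43.0), 90.0)
254 297 169 242 depth 0.19479565
[[0.6627 0.1104 0.178 ]
 [0.6789 0.1314 0.178 ]
 [0.6892 0.1076 0.178 ]
 [0.6453 0.0877 0.178 ]
 [0.6341 0.1135 0.178 ]]
depth pt [[0.6624 0.1103 0.1769]]
[0.6532 0.6763 0.6764 0.6283 0.6281] [-0.1573 -0.1442 -0.1702 -0.1714 -0.1433]
[-0.1579 -0.158  -0.1576 -0.1573]
```

Wrist and fixed views agree to within 1–2 mm. Now down onto the grip, removing the 0.8° tilt on the way.

```bash
python3 -m crank '0.2 -0.02 0 0 0.1 0 85;0.2 0 0 0 0 0 85;0.05 0 0.2 0 0 0 85;0 0 0.25 0 0 0 85;0 0 0.25 0 0 0 85;0 0 0.25 0 0 0 85;0 0 0.25 0 0 0 85;0 0 0.25 0 0 0 85;0 0 0.2 0 0 0 85;0 0 0 0 0 0 85'
python3 where.py .6613 .1098 .214
```

```text
clock: 3.15
position: [0.6618, 0.101, 0.2205]
ee_rot: [0.98, 0.197, -0.0, -0.003]
ft_force: [-0.1, -0.6, 0.0]
grip_width: 0.989
t 3.15 p [0.6618 0.101  0.2205] toolx yaw 22.72 z [-0.002  0.007 -1.   ] F [-0.1 -0.6  0. ] w 0.9893011469309856
to go, tool units [ 0.072 -0.207  0.165] joints [ 0.16  0.54 -0.53  1.41  0.27  1.27 -1.56]
```

```bash
python3 -m crank '0.07 -0.2 0.1 -0.05 0 -0.03 85;0 0 0.07 0 0 0 85;0 0 0 0 0 0 85;0 0 0 0 0 0 85;0 0 0 0 0 0 85;0 0 0 0 0 0 85;0 0 0 0 0 0 85;0 0 0 0 0 0 85;0 0 0 0 0 0 85;0 0 0 0 0 0 85'
python3 where.py .6613 .1098 .214
python3 - <<'E'
from h import *
o=get_obs()
p,d=camera('wrist'); np.savez('w2.npz',p=p,d=d,pos=o['position'],q=o['ee_rot'])
cv2.imwrite('pics/w2.png',p[:,:,::-1])
E
```

```text
clock: 4.15
position: [0.662, 0.1107, 0.2152]
ee_rot: [0.98, 0.199, 0.002, 0.0]
ft_force: [0.4, 0.2, -0.6]
grip_width: 0.996
t 4.15 p [0.662  0.1107 0.2152] toolx yaw 23.0 z [ 0.004  0.    -1.   ] F [ 0.4  0.2 -0.6] w 0.9955240857041168
to go, tool units [-0.026  0.014  0.03 ] joints [ 0.14  0.54 -0.53  1.41  0.28  1.25 -1.58]
```

View pics/w2.png

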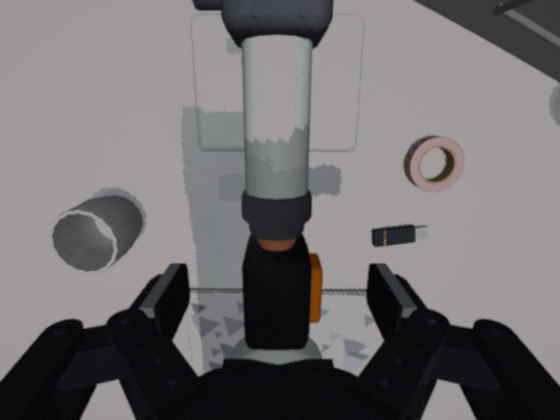

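The block (columns 244–308) lies centred between the pads (188–368), and the button at (315,288) faces the right-hand pad. I'll close on it.

```bash
python3 -m crank '-0.02 0.01 0.02 0 0 0 60;0 0 0 0 0 0 40;0 0 0 0 0 0 15;0 0 0 0 0 0 15;0 0 0 0 0 0 15;0 0 0 0 0 0 15;0 0 0 0 0 0 15;0 0 0 0 0 0 15;0 0 0 0 0 0 15;0 0 0 0 0 0 15' 40
python3 where.py .6613 .1098 .214
```

```text
clock: 5.2
position: [0.6609, 0.1107, 0.2147]
ee_rot: [0.98, 0.199, 0.001, -0.0]
ft_force: [-2.1, 0.5, 2.3]
grip_width: 0.323
t 5.2 p [0.6609 0.1107 0.2147] toolx yaw 22.99 z [ 0.003  0.001 -1.   ] F [-2.1  0.5  2.3] w 0.3228458960286427
to go, tool units [0.002 0.025 0.016] joints [ 0.14  0.54 -0.53  1.42  0.28  1.25 -1.58]
```

The opening is 27.6 mm, so the button is flush. First pull, gently, about 55 mm.

```bash
python3 -m crank '-0.05 0 0 0 0 0 15;-0.1 0 0 0 0 0 15;-0.15 0 0 0 0 0 15;-0.15 0 0 0 0 0 15;-0.15 0 0 0 0 0 15;-0.15 0 0 0 0 0 15;-0.15 0 0 0 0 0 15;-0.15 0 0 0 0 0 15;-0.15 0 0 0 0 0 15;-0.1 0 0 0 0 0 15'
python3 where.py .5504 .0638 .2147
```

```text
clock: 6.2
position: [0.6096, 0.0888, 0.2144]
ee_rot: [0.98, 0.199, 0.003, -0.001]
ft_force: [2.3, 0.5, -2.0]
grip_width: 0.327
t 6.2 p [0.6096 0.0888 0.2144] toolx yaw 22.98 z [ 0.005  0.002 -1.   ] F [ 2.3  0.5 -2. ] w 0.3265839694174295
to go, tool units [-1.606 -0.002 -0.018] joints [ 0.21  0.43 -0.55  1.58  0.23  1.2  -1.55]
```

```bash
python3 -m crank '-0.15 0 0 0 0 0 15;-0.15 0 0 0 0 0 15;-0.15 0 0 0 0 0 15;-0.15 0 0 0 0 0 15;-0.15 0 0 0 0 0 15;-0.15 0 0 0 0 0 15;-0.15 0 0 0 0 0 15;-0.15 0 0 0 0 0 15;-0.15 0 0 0 0 0 15;-0.1 0 0 0 0 0 15'
python3 where.py .5504 .0638 .2147
```

```text
clock: 7.2
position: [0.5541, 0.0655, 0.2141]
ee_rot: [0.98, 0.199, 0.007, -0.001]
ft_force: [5.5, 2.0, -2.6]
grip_width: 0.322
t 7.2 p [0.5541 0.0655 0.2141] toolx yaw 23.01 z [ 0.013  0.005 -1.   ] F [ 5.5  2.  -2.6] w 0.322074451643729
to go, tool units [-0.101  0.003 -0.016] joints [ 0.29  0.3  -0.57  1.74  0.17  1.14 -1.5 ]
```

About 4 mm to go. Small steps into the stop, watching the force.

```bash
python3 -m crank '-0.05 0 0 0 0 0 15;-0.05 0 0 0 0 0 15;-0.05 0 0 0 0 0 15;-0.05 0 0 0 0 0 15;-0.05 0 0 0 0 0 15;-0.05 0 0 0 0 0 15;-0.05 0 0 0 0 0 15;-0.05 0 0 0 0 0 15;-0.05 0 0 0 0 0 15;-0.05 0 0 0 0 0 15' 50
python3 where.py .5504 .0638 .2147
```

```text
clock: 8.2
position: [0.5466, 0.0628, 0.2157]
ee_rot: [0.979, 0.201, 0.028, -0.005]
ft_force: [18.3, 5.4, -12.4]
grip_width: 0.32
t 8.2 p [0.5466 0.0628 0.2157] toolx yaw 23.21 z [ 0.053  0.021 -0.998] F [ 18.3   5.4 -12.4] w 0.3200870681306
to go, tool units [0.097 0.014 0.031] joints [ 0.31  0.26 -0.57  1.79  0.15  1.09 -1.47]
```

The force rose to about 19 N with the grasp point at 0.531 along the pull axis, which is the expected second stop. Now a hold, then pictures.

```bash
python3 -m crank '0.05 0 0 0 -0.2 0 15;0 0 0 0 -0.1 0 15;0 0 0 0 0 0 15;0 0 0 0 0 0 15;0 0 0 0 0 0 15;0 0 0 0 0 0 15;-0.03 0 0 0 0 0 15;-0.03 0 0 0 0 0 15;-0.03 0 0 0 0 0 15;-0.03 0 0 0 0 0 15' 50
python3 where.py .5504 .0638 .2147
python3 - <<'E'
from h import *
o=get_obs(); z=R.from_quat(o['ee_rot']).apply([0,0,.054])+o['position']; print('grasp along',z[:2]@[.9205,.3907],'across',z[:2]@[-.3907,.9205],z)
for n in ['wrist','side','scene']:
    p,d=camera(n); np.savez(n+'3.npz',p=p,d=d)
    cv2.imwrite(f'pics/{n}3.png',p[:,:,::-1])
a=cv2.imread('pics/side3.png')[140:310,190:390]; cv2.imwrite('pics/side3c.png',cv2.resize(a,None,fx=4,fy=3.5,interpolation=2))
a=cv2.imread('pics/scene3.png')[150:300,170:370]; cv2.imwrite('pics/scene3c.png',cv2.resize(a,None,fx=4,fy=4,interpolation=2))
E
```

```text
clock: 9.2
position: [0.5479, 0.0633, 0.2165]
ee_rot: [0.979, 0.201, 0.016, -0.002]
ft_force: [13.6, 5.5, -11.0]
grip_width: 0.319
t 9.2 p [0.5479 0.0633 0.2165] toolx yaw 23.25 z [ 0.03   0.011 -0.999] F [ 13.6   5.5 -11. ] w 0.3191055551403184
to go, tool units [0.062 0.012 0.046] joints [ 0.3   0.27 -0.57  1.76  0.16  1.12 -1.48]
grasp along 0.5307464271906025 across -0.15593147942683128 [0.54949279 0.06382983 0.16248805]
```

View pics/side3c.png

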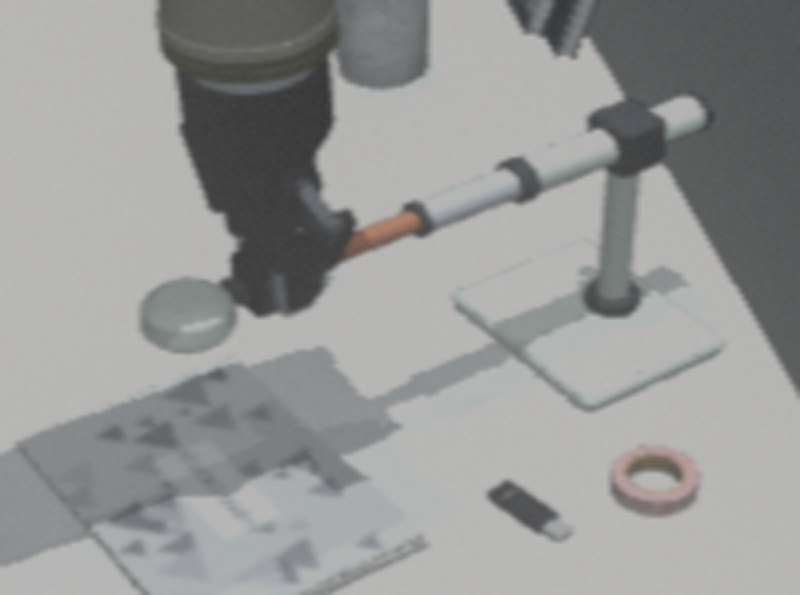

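View pics/scene3c.png

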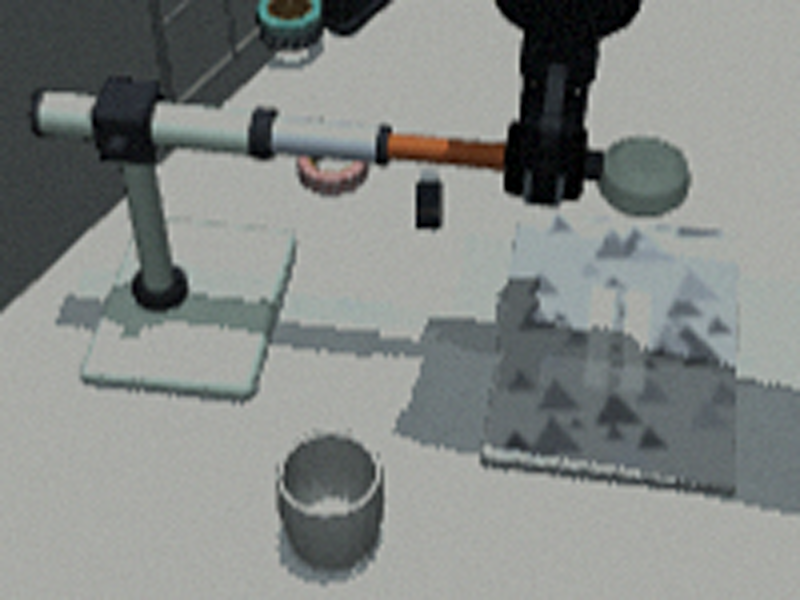

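View pics/wrist3.png

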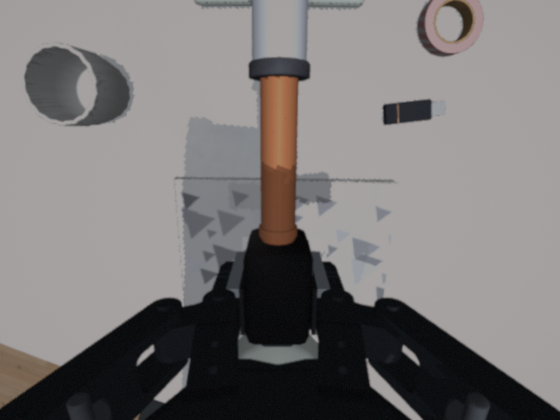

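Both sections are out: aluminium from collar (262,133) to its ring at (384,145) in the enlarged scene crop, copper from there to the grip. The lamp is over the magazine and the loose objects look unmoved. Next I'll measure the pod, and ease off the 11 N of vertical load while keeping the pull.

```bash
python3 -m crank '0 0 0.03 0 0 0 15;0 0 0.03 0 0 0 15;-0.03 0 0.02 0 0 0 15;-0.03 0 0 0 0 0 15;-0.03 0 0 0 0 0 15;-0.03 0 0 0 0 0 15;-0.03 0 0 0 0 0 15;-0.03 0 0 0 0 0 15;-0.03 0 0 0 0 0 15;-0.03 0 0 0 0 0 15' 50
python3 where.py .5504 .0638 .2147
python3 - <<'E'
from h import *
o=get_obs(); z=R.from_quat(o['ee_rot']).apply([0,0,.054])+o['position']; print('grasp along',z[:2]@[.9205,.3907],'across',z[:2]@[-.3907,.9205],z)
for n in ['side','scene']:
    p,d=camera(n)
    v,u=np.mgrid[:420,:560]; P=pts(n,np.c_[u.ravel(),v.ravel()],d).reshape(420,560,3)
    t=P[...,:2]@[.9205,.3907]; k=P[...,:2]@[-.3907,.9205]
    for nm,lo,hi in(('pod',.44,.508),):
        m=(d>0)&(t>lo)&(t<hi)&(abs(k+.157)<.04)&(P[...,2]>.165)&(P[...,2]<.185); print(n,nm,m.sum(),t[m].min(),t[m].max(),t[m].mean())
    a=np.load(n+'0.npz'); df=(np.abs(p.astype(int)-a['p']).max(2)>40)
    for nm,c in(('votive',(.0,0)),): pass
    # compare object locations by image diff
    for nm,b in {'side':{'cup':(245,190,280,230),'usb':(308,272,338,298),'tape':(338,262,370,290),'mag':(190,240,300,322)},'scene':{'cup':(236,256,270,296),'mag':(288,198,360,276)}}[n].items():
        print(n,nm,'changed px',df[b[1]:b[3],b[0]:b[2]].sum())
E
```

```text
clock: 10.35
position: [0.5466, 0.0627, 0.2151]
ee_rot: [0.979, 0.202, 0.028, -0.004]
ft_force: [15.8, 4.3, -9.2]
grip_width: 0.321
t 10.35 p [0.5466 0.0627 0.2151] toolx yaw 23.32 z [ 0.054  0.02  -0.998] F [15.8  4.3 -9.2] w 0.3206493441293593
to go, tool units [0.097 0.013 0.015] joints [ 0.31  0.26 -0.57  1.79  0.15  1.09 -1.47]
grasp along 0.5307244049415677 across -0.15596654525989043 [0.54948622 0.06378894 0.16115756]
side pod 239 0.4552110548964615 0.5079052456812246 0.4770544488310415
side cup changed px 955
side usb changed px 0
side tape changed px 0
side mag changed px 565
scene pod 254 0.45384456646079796 0.5071339031179799 0.47840567532724243
scene cup changed px 0
scene mag changed px 2421
```

The grasp point stays at 0.5307 under 14–19 N of pull, so this is a hard stop with no slip. One last reading to confirm that nothing creeps, then I hand in.

```bash
python3 - <<'E'
from h import *
def s():
    o=get_obs(); z=R.from_quat(o['ee_rot']).apply([0,0,.054])+o['position']; print(o['clock'],z.round(4),np.round(o['ft_force'],1),o['grip_width']*85.4)
s()
for i in range(4): camera('side')
s()
hand_in()
E
```

```text
10.45 [0.5495 0.0638 0.1612] [16.4  5.4 -9.4] 26.97410958238206
10.65 [0.5494 0.0638 0.1611] [ 16.    4.6 -11.1] 27.347488259116734
the job is handed in; nothing more can be done
```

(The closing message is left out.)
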